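# Refit the ash tray under the charcoal stove

### The job

Lift the ash tray by its bail straight up out of the carrying tin it is nested in, set it down on the ledge in front of the stove's opening and let go, then take it by its front handle and push it in under the grate until it sits square and flush in the corner of the back stop and the side rail on the left (as the robot faces the stove). Let go of it there, and leave the carrying tin, kettle, pot lid, poker and scoop where they are.

Things in the scene. Friction and masses are not known exactly. Their poses are not given: they have to be found in the camera images.
- tray: Loose tin-plate ash tray, about 0.4 kg: open box 130 long (x) x 100 wide (y) x 40 high, walls and floor 3, a fixed bail bar across its middle and a straight handle at its front. Origin: centre of its underside; x from front (handle) to back, y left, z up. Starts nested in the carrying tin, underside 3 above the ledge, handle roughly towards the robot's side.
- tray_bail (a point): Middle of the bail, a flat bar along the tray's y over its centre: 100 long, 12 thick (x), 48 to 62 above the tray's underside; this point is 55 above it. Pinch it across the 12 (along the tray's x); free space 50 each side.
- tray_handle (a point): Grip point on the front handle, a 14 x 14 bar that sticks out 62 from the front wall along -x, 23 to 37 above the underside, and ends in a cross-piece 26 wide, 8 thick. This point: 105 in front of the tray's centre (40 before the front wall), 30 up. Pinch across the 14 (along the tray's y).
- tray_back_left (a point): Bottom outer corner of the tray, back left: (65, 50, 0) from its origin
- tray_back_right (a point): Bottom outer corner of the tray, back right: (65, -50, 0)
- tray_front_left (a point): Bottom outer corner of the tray, front left: (-65, 50, 0)
- stove: Fixed tin-plated charcoal stove, 140 deep (x), 182 wide (y), 148 high, on four legs, open below: the fire box and grate begin 80 above the ledge. Origin: on the ledge, middle of the front opening; x points into the stove, y to its left. Opening 150 wide (y -75 to 75). The tray slides on the ledge; home, its centre is at (25, 25), so 40 of it and the handle stay outside.
- stove_corner (a point): Inner corner at ledge height where the back stop (30 high, face at stove x 90) meets the left side rail (30 high, inner face at stove y 75, running from x -30 to the stop): (90, 75, 0) from the stove's origin, axes as the stove's. The tray's back left corner belongs here.
- carrier: Loose shallow aluminium carrying tin in which the tray is nested, 140 x 110 x 24 high, walls and floor 3 (2 clear round the tray), 0.6 kg. Origin: centre of its underside. Stays put.
- kettle: Bystander: blackened kettle, 145 across, 155 high with its bail; origin under its centre
- pot_lid: Bystander: clay pot lid, 160 across, 48 high with its knob; origin under its centre
- poker: Bystander: short steel poker with a wooden grip, 220 long, lying flat; origin under its middle
- scoop: Bystander: yellow plastic scoop, 170 long, 40 high; origin on its underside near the middle
Things that resemble listed ones, but are neither listed nor needed, are in the scene too. Several things look just like the tray: the one meant starts farthest from the robot's base.

How it is judged:
On the way, in this order (a step that is already met when the one before it is completed fails the run):
1. the tray is lifted straight up: its underside more than 40 mm above the ledge while its centre is still within 30 mm of the carrying tin's (height (world z) of tray above 0.04 m and horizontal distance between tray and carrier below 0.03 m).
2. the tray is set down upright on the ledge in front of the stove's opening and let go (height (world z) of tray below 0.004 m and angle between tray's own z axis and vertical below 0.05 rad and linear speed of tray below 0.02 m/s and contact force between the fingers and tray below 0.1 N and x of tray in the frame of stove between -0.35 and -0.03 m and y of tray in the frame of stove between -0.2 and 0.2 m), for 0.2 s.
3. the tray is taken by its front handle (distance between the grasp point and tray_handle below 0.035 m and contact force between the fingers and tray above 1 N), for 0.1 s.
At the end, for the whole second after the job is handed in: The tray stands flat on the ledge under the grate, released and at rest, its whole back within 3 mm of the back stop and its whole left side within 3 mm of the side rail; the carrying tin is within 30 mm of where it was (x of tray_back_left in the frame of stove_corner between -0.003 and 0.005 m and x of tray_back_right in the frame of stove_corner above -0.003 m and y of tray_back_left in the frame of stove_corner between -0.003 and 0.005 m and y of tray_front_left in the frame of stove_corner above -0.003 m and height (world z) of tray below 0.004 m and angle between tray's own z axis and vertical below 0.04 rad and linear speed of tray below 0.01 m/s and contact force between the fingers and tray below 0.1 N and distance of carrier from where it was at the start of the episode below 0.03 m); the robot touches nothing.
It fails at once if the carrying tin is dragged or lifted more than 30 mm (distance of carrier from where it was at the start of the episode above 0.03 m).
It fails at once if the kettle is displaced by more than 30 mm (distance of kettle from where it was at the start of the episode above 0.03 m).
It fails at once if the pot lid is displaced by more than 30 mm (distance of pot_lid from where it was at the start of the episode above 0.03 m).
It fails at once if the poker is displaced by more than 30 mm (distance of poker from where it was at the start of the episode above 0.03 m).
It fails at once if the scoop is displaced by more than 30 mm (distance of scoop from where it was at the start of the episode above 0.03 m).
It also fails if it takes over 61 s, if anything falls off the work surface, if the arm or the gripper's body presses on something with over 40 N, if the wrist force passes 120 N, or if a joint passes its speed limit or range.

### The arm

A 7-joint arm with a two-finger parallel gripper is mounted at the origin on the work surface. World frame = base frame: x ahead of the robot, y to its left, z up, the work surface at z = 0. Lengths are in m, angles in rad, forces in N, time in s.
With the tool pointing down it reaches from about 0.4 to 0.85 m from the base axis. Payload 10.4 kg.
Tool frame: the origin (TCP) lies midway between the tips of the shut fingers; the grasp point (between the pads) lies 19 mm behind it; z points along the fingers, y is the line along which they close (so a half turn about z gives the same grasp; the last joint's range is limited). The gripper opens to 87 mm and grips with 3 to 60 N. Pads are 19 mm wide; open, the fingers measure 117 mm over their backs; the gripper's body (75 mm by 190 mm) begins 51 mm behind the grasp point.
Start: joints at [-1.262, 0.332, -0.065, 1.46, 0.022, 1.35, -0.088], TCP at [0.204, 0.591, 0.223] pointing down, gripper open.
Joint ranges: [-2.6, 2.6], [-0.5, 2.12], [-1.47, 1.34], [0.16, 2.42], [-1.27, 4.41], [0.06, 2.06], [-2.6, 2.6]. Speed limits (rad/s): [2.22, 2.22, 2.79, 2.79, 3.14, 3.14, 3.14].

### API

Orientations are given as a unit quaternion [x, y, z, w].
In Python, from bench import r gives the robot as it stands.
- The arm moves only by the tool apply_moves, never from a script. Its argument "steps" is a list of rows, each a list of 7 numbers: the turn, a rotation vector about the tool's x, y, z in rad, then the shift along the tool's x, y, z in mm, then the opening, from -1 (shut) to 1 (fully open). In form: [[ax, ay, az, x, y, z, claw], ...]. A call has 1 to 20 rows; each row is the pose to reach, as a shift and turn from the pose commanded when the call began, along the tool's axes at that moment; what a row does not reach only later rows make up. A row lasts 1/12 s, in which the tool goes at most 41.7 mm and 7.16 degrees, less where a joint would pass 70% of its speed; a pose out of reach is approached as far as the arm can. A call with a gripper value outside its range is refused whole. The fingers move at their own pace and stop on an object; "force" is the grip in N (left out, the last holds). Time passes only in rows, so rows that repeat a pose let the fingers close. It gives the time, the measured TCP pose, the force, the opening and the grip force at its end, in the units of the state.
- r.read_state(): the state, without advancing time (a new reading comes with each control period).
- r.camera(name): name is "scene" or "top" or "wrist"; returns a dict with "pixels" (480x640x3 uint8, red, green, blue), "z_map" (480x640 float32, m along the optical axis (not along the pixel's ray), 0 where there is no reading), "fovy" (degrees; the focal length in pixels is half the picture's height over the tangent of half this angle, whatever the lens; pixels are square), "cx", "cy" (the principal point, pixels), "position" and "orientation" of the camera in the world. Camera axes: x right, y down, z forward; pixel columns grow to the right and rows downward; lengths in m; the calibration is good to about 2 mm. A picture is of the moment at which its call begins.
- r.close_job(): hands the job in; it is judged then, once.
The state is a dict: "time": time; "joint_positions": joint angles; "joint_vel": joint speeds; "joint_torque": joint torques, N m; "ee_pos": TCP position; "eef_rot": TCP orientation; "ft_force": force on the tool from outside, world axes, zero at the start; "torque": the same for the moment, N m; "width": finger opening in m; "grip_force": force on a finger pad.
Only numpy, scipy, OpenCV 4.12 (cv2) and the standard library are available. Lean on these libraries where they do the work, as an engineer would, in place of code of your own. Each camera call takes 0.05 s, during which the arm holds its last target. There are 200 camera calls.

## Working session

There is one attempt and no reset: what is moved stays moved. The work goes in short steps, Python scripts to look and compute and a tool call to move; the robot and the scene stay as the last step left them, time stands still between calls to the robot, and variables do not carry over. Pictures are saved under pics/ and viewed, at most 10 in all, crops included, and the job is handed in when it is done.

Besides the shell and the picture viewer there is one more tool, called after "Request:" as name([rows], argument=value, ...), one row to a line, values as JSON. apply_moves: Moves the arm, as the interface text tells. Its arguments: {"type":"object","properties":{"steps":{"type":"array","items":{"type":"array","items":{"type":"number"}}},"force":{"type":"number"}},"required":["steps"]}

```bash
mkdir -p pics
cat > h.py <<'E'
import numpy as np, cv2
from bench import r
from scipy.spatial.transform import Rotation as R
def shot(n):
    c=r.camera(n); np.savez('/tmp/'+n+'.npz',**c); return c
def load(n): return dict(np.load('/tmp/'+n+'.npz'))
def cloud(c):
    f=240/np.tan(np.radians(float(c['fovy']))/2); z=c['z_map']
    v,u=np.mgrid[:480,:640]
    p=np.stack([(u-c['cx'])/f*z,(v-c['cy'])/f*z,z],-1)
    return p@R.from_quat(c['orientation']).as_matrix().T+c['position']
def save(c,n): cv2.imwrite('pics/'+n+'.png',np.ascontiguousarray(c['pixels'][...,::-1]))
E
python3 - <<'E'
from h import *
for n in('top','scene'):
    c=shot(n); save(c,n); print(n,c['fovy'],c['cx'],c['cy'],c['position'],c['orientation'])
s=r.read_state(); print(s['time'],s['ee_pos'],s['eef_rot'],s['width'])
E
```

```text
top 50.81403480007247 312.26209165027745 245.23935215223793 [0.29128311 0.00735276 1.39863245] [-0.69562297  0.71379905 -0.05953935  0.05526902]
scene 43.5679035017883 317.0935772771101 252.0718146839206 [1.10473827 0.65932298 1.12466959] [ 0.33572186  0.87645109 -0.3190385  -0.13167674]
0.1 [0.20347063 0.59059115 0.22183549] [ 1.65111696e-01  9.86274677e-01 -6.20029004e-04 -6.39951884e-05] 0.08703180663510082
```

View pics/top.png

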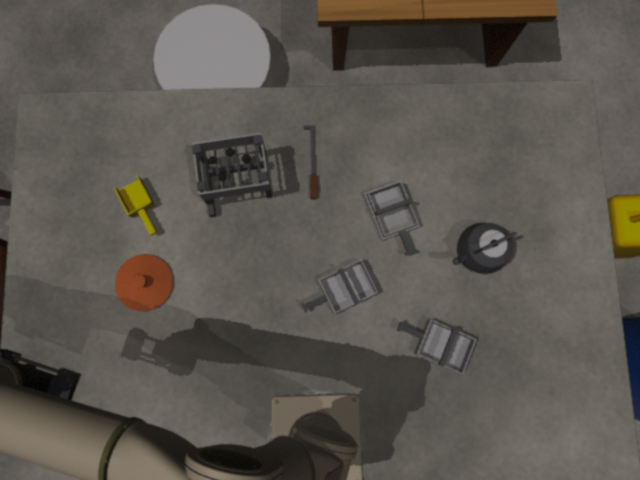

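View pics/scene.png

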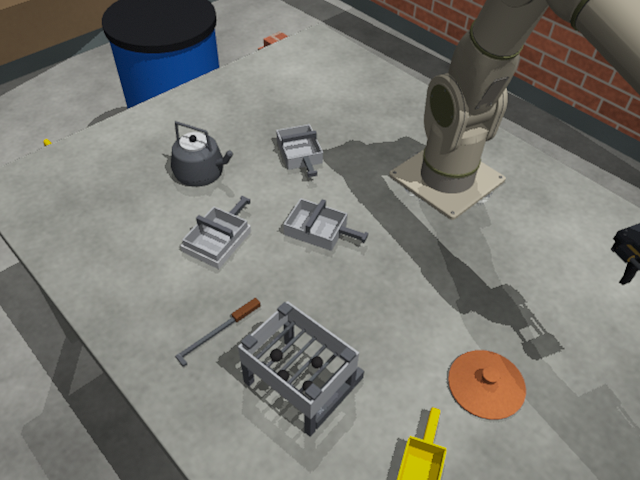

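The trays in the top view are at (392,210), (349,287) and (447,345), with the base at about (315,430). The tray at (392,210) is farthest from the base and appears to sit in a tin, so it fits the description. The stove is at (232,168), with its left rail sticking out at (212,208). I'll confirm this in a crop and measure.

Run:
```python
from h import *
c=load('top'); P=cloud(c)
im=c['pixels'][...,::-1]
a=cv2.resize(im[165:265,345:445],(400,400),interpolation=cv2.INTER_CUBIC)
b=cv2.resize(im[125:225,182:282],(400,400),interpolation=cv2.INTER_CUBIC)
cv2.imwrite('pics/crop1.png',np.hstack([a,b]))
def pts(u0,u1,v0,v1,lo,hi):
    q=P[v0:v1,u0:u1].reshape(-1,3); return q[(q[:,2]>lo)&(q[:,2]<hi)]
for n,w in dict(A=(355,430,175,262),B=(295,385,255,320),C=(395,482,315,375)).items():
    q=pts(*w,.052,.075); print(n,len(q),q.mean(0),cv2.minAreaRect((q[:,:2]*1000).astype(np.float32)), np.hypot(*q.mean(0)[:2]))
    q=pts(*w,.012,.075); print('  all',cv2.minAreaRect((q[:,:2]*1000).astype(np.float32)))
q=pts(182,282,125,225,.12,.17); print('stove top',cv2.minAreaRect((q[:,:2]*1000).astype(np.float32)),np.median(q[:,2]))
q=pts(190,225,190,225,.015,.045); print('rail',len(q),cv2.minAreaRect((q[:,:2]*1000).astype(np.float32)))
print('ledge z',np.median(P[250:260,200:250,2]))
```

```text
A 188 [ 0.611072   -0.22687495  0.06378599] ((612.2166137695312, -227.6790313720703), (13.258234977722168, 100.52848052978516), 18.72855567932129) 0.6518291409156023
  all ((575.4246215820312, -222.1575164794922), (160.95948791503906, 243.3101806640625), 81.20396423339844)
B 184 [ 0.40004515 -0.09615288  0.06141532] ((400.71240234375, -96.07223510742188), (99.25164794921875, 12.39262866973877), 24.34900665283203) 0.41143833089402465
  all ((386.29132080078125, -64.77238464355469), (100.02171325683594, 200.38632202148438), 24.15762710571289)
C 216 [ 0.23405402 -0.35020609  0.06113201] ((233.58636474609375, -351.0248107910156), (13.885213851928711, 98.920166015625), 64.45397186279297) 0.42121916633208856
  all ((248.6868438720703, -319.83917236328125), (202.08084106445312, 100.36439514160156), 64.65087890625)
stove top ((718.2787475585938, 205.0673828125), (143.18324279785156, 183.07017517089844), 7.612400531768799) 0.1400686746324853
rail 99 ((643.668701171875, 277.9978942871094), (73.20085144042969, 16.651020050048828), 6.60478401184082)
ledge z -0.00025683273542165264
```

View pics/crop1.png

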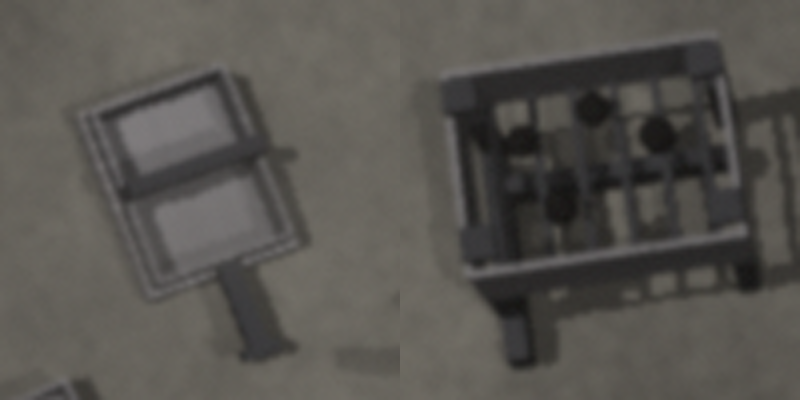

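Confirmed: the tray at (392,210) is nested in a tin, with bright double walls around it. Its yaw is about 18.7° and its bail is at (0.612,-0.228). The stove's yaw is about 7.6°, and the rail position agrees with that. Next I'll move to a hover above the bail.

```bash
cat >> h.py <<'E'
def rel(x,y,z,ydeg):
    "row (turn, shift mm) from the present pose to TCP x,y,z, tool down, tool y at ydeg"
    s=r.read_state(); R0=R.from_quat(s['eef_rot'])
    a=np.radians(ydeg); Y=np.array([np.cos(a),np.sin(a),0]); Z=np.array([0,0,-1.])
    best=min((R.from_matrix(np.stack([np.cross(k*Y,Z),k*Y,Z],1)) for k in(1,-1)),key=lambda t:(R0.inv()*t).magnitude())
    print(s['time'],np.round((R0.inv()*best).as_rotvec(),3),np.round(R0.inv().apply(np.array([x,y,z])-s['ee_pos'])*1000,1),'j7',s['joint_positions'][6],s['ee_pos'])
E
python3 -c "
from h import *
rel(.45,.1,.24,45)
rel(.612,-.2277,.2,18.7)"
```

```text
0.1 [-0.001  0.     0.454] [-392.9 -383.6  -17.7] j7 -0.08850127212353001 [0.20347063 0.59059115 0.22183549]
0.1 [-0.001  0.001  0.913] [-652.8 -640.6   22.7] j7 -0.08850127212353001 [0.20347063 0.59059115 0.22183549]
```

Request:
apply_moves([
  [0,0,0.454,-393,-384,-18,1],
  [0,0,0.454,-393,-384,-18,1],
  [0,0,0.454,-393,-384,-18,1],
  [0,0,0.454,-393,-384,-18,1],
  [0,0,0.454,-393,-384,-18,1],
  [0,0,0.454,-393,-384,-18,1],
  [0,0,0.454,-393,-384,-18,1],
  [0,0,0.454,-393,-384,-18,1],
  [0,0,0.454,-393,-384,-18,1],
  [0,0,0.454,-393,-384,-18,1],
  [0,0,0.454,-393,-384,-18,1],
  [0,0,0.454,-393,-384,-18,1],
  [0,0,0.454,-393,-384,-18,1],
  [0,0,0.454,-393,-384,-18,1],
  [0,0,0.454,-393,-384,-18,1],
], force=25)

```text
time: 1.35
ee_pos: [0.451, 0.0967, 0.2406]
eef_rot: [0.386, 0.923, -0.0, 0.0]
ft_force: [-0.6, -0.3, -0.3]
width: 0.0872
grip_force: 0.0
```

```bash
python3 -c "
from h import *
rel(.612,-.2277,.2,18.7)"
```

```text
1.35 [0.    0.    0.453] [-344.  -113.4   40.6] j7 0.4443169246642523 [0.45099901 0.09673053 0.24056537]
```

Request:
apply_moves([
  [0,0,0.453,-344,-113,40,0.15],
  [0,0,0.453,-344,-113,40,0.15],
  [0,0,0.453,-344,-113,40,0.15],
  [0,0,0.453,-344,-113,40,0.15],
  [0,0,0.453,-344,-113,40,0.15],
  [0,0,0.453,-344,-113,40,0.15],
  [0,0,0.453,-344,-113,40,0.15],
  [0,0,0.453,-344,-113,40,0.15],
  [0,0,0.453,-344,-113,40,0.15],
  [0,0,0.453,-344,-113,40,0.15],
  [0,0,0.453,-344,-113,40,0.15],
  [0,0,0.453,-344,-113,40,0.15],
  [0,0,0.453,-344,-113,40,0.15],
])

```text
time: 2.43
ee_pos: [0.6136, -0.2209, 0.2005]
eef_rot: [0.58, 0.815, 0.001, -0.0]
ft_force: [-0.1, -0.2, 0.5]
width: 0.05
grip_force: 0.0
```

Run:
```python
from h import *
c=shot('wrist'); save(c,'w1'); P=cloud(c); print(c['position'])
for lo,hi in((.055,.075),(.02,.075)):
    m=(P[...,2]>lo)&(P[...,2]<hi)&(np.hypot(P[...,0]-.612,P[...,1]+.228)<.2)&(c['z_map']>0)
    n,l,st,ce=cv2.connectedComponentsWithStats(m.astype(np.uint8))
    for i in range(1,n):
        if st[i,4]>300:
            q=P[l==i]; print(lo,st[i],q.mean(0),cv2.minAreaRect((q[:,:2]*1000).astype(np.float32)))
rel(.612,-.2277,.04,18.7)
```

```text
[ 0.58650146 -0.14217142  0.36288724]
0.055 [ 310  176   15  119 1707] [ 0.61195727 -0.22485599  0.06511095] ((613.07666015625, -227.67208862304688), (11.44654369354248, 99.99888610839844), 18.773557662963867)
0.02 [ 120   10   75   65 1184] [ 0.45747383 -0.13053691  0.03439418] ((454.6568603515625, -136.35369873046875), (65.18115997314453, 31.270748138427734), 59.57029342651367)
0.02 [ 162  164  235  131 8454] [ 0.59231945 -0.2316489   0.04135956] ((581.8014526367188, -238.06027221679688), (205.654296875, 109.8401107788086), 18.588241577148438)
2.4833 [ 0.001 -0.001  0.008] [ -6.   -3.9 160.7] j7 0.8285829785545541 [ 0.61366493 -0.22100127  0.200725  ]
```

View pics/w1.png

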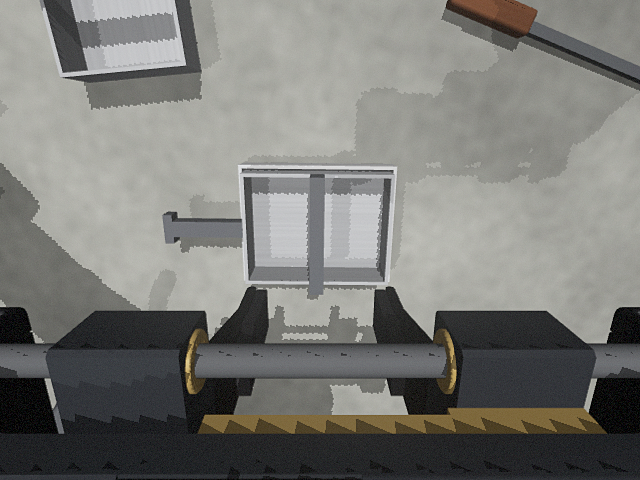

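The wrist view shows the bail at column 316, rows 175–295, between the open fingers at columns 255 and 390. It agrees with the top view, so I'll go down.

Request:
apply_moves([
  [0,0,0.008,-6,-3.5,40,0.15],
  [0,0,0.008,-6,-3.5,80,0.15],
  [0,0,0.008,-6,-3.5,110,0.15],
  [0,0,0.008,-6,-3.5,135,0.15],
  [0,0,0.008,-6,-3.5,150,0.15],
  [0,0,0.008,-6,-3.5,158,0.15],
  [0,0,0.008,-6,-3.5,160,0.15],
  [0,0,0.008,-6,-3.5,160,0.15],
  [0,0,0.008,-6,-3.5,160,-1],
  [0,0,0.008,-6,-3.5,160,-1],
  [0,0,0.008,-6,-3.5,160,-1],
  [0,0,0.008,-6,-3.5,160,-1],
  [0,0,0.008,-6,-3.5,160,-1],
  [0,0,0.008,-6,-3.5,160,-1],
], force=40)

```text
time: 3.65
ee_pos: [0.612, -0.2302, 0.0407]
eef_rot: [0.584, 0.812, 0.0, 0.0]
ft_force: [0.3, 0.9, 0.2]
width: 0.0178
grip_force: 0.0
```

Request:
apply_moves([
  [0,0,0,0,0,0,-1],
  [0,0,0,0,0,0,-1],
  [0,0,0,0,0,0,-1],
  [0,0,0,0,0,0,-1],
  [0,0,0,0,0,0,-1],
])

```text
time: 4.07
ee_pos: [0.6121, -0.2301, 0.0406]
eef_rot: [0.584, 0.812, 0.0, 0.0]
ft_force: [0.2, 1.1, 1.6]
width: 0.0117
grip_force: 40.0
```

Request:
apply_moves([
  [0,0,0,0,0,-8,-1],
  [0,0,0,0,0,-18,-1],
  [0,0,0,0,0,-30,-1],
  [0,0,0,0,0,-42,-1],
  [0,0,0,0,0,-54,-1],
  [0,0,0,0,0,-66,-1],
  [0,0,0,0,0,-78,-1],
  [0,0,0,0,0,-90,-1],
  [0,0,0,0,0,-100,-1],
  [0,0,0,0,0,-100,-1],
])

```text
time: 4.9
ee_pos: [0.613, -0.2307, 0.1432]
eef_rot: [0.584, 0.812, 0.001, 0.002]
ft_force: [-0.1, -1.0, -2.6]
width: 0.0117
grip_force: 40.0
```

Run:
```python
from h import *
c=shot('scene'); save(c,'s2')
rel(.5234,.1912,.14,7.6)
```

```text
4.95 [0.002 0.001 0.191] [428.1  49.8   1.5] j7 0.8552733748080287 [ 0.61249964 -0.2304239   0.14178406]
```

View pics/s2.png

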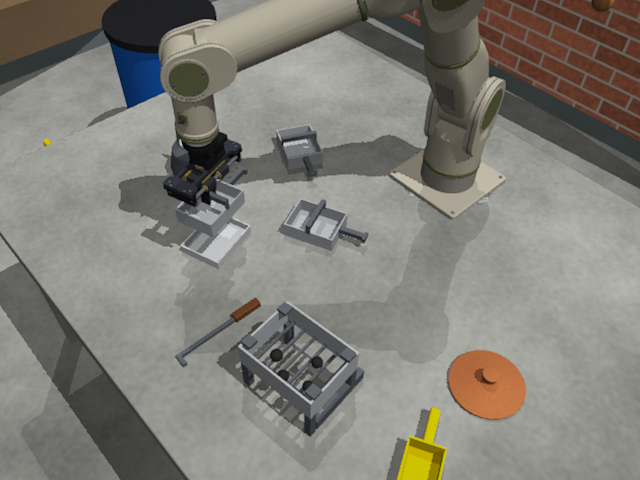

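The tray is up at (210,205) and the tin has stayed behind at (215,243). I'll carry it to the staging spot.

Request:
apply_moves([
  [0,0,0,8,1,0,-1],
  [0,0,0.01,24,3,0,-1],
  [0,0,0.02,48,6,0,-1],
  [0,0,0.035,76,9,0,-1],
  [0,0,0.05,106,12,0,-1],
  [0,0,0.065,136,16,0,-1],
  [0,0,0.08,166,19,0,-1],
  [0,0,0.095,196,23,0,-1],
  [0,0,0.11,226,26,0,-1],
  [0,0,0.125,256,30,0,-1],
  [0,0,0.14,286,33,0,-1],
  [0,0,0.155,316,37,0,-1],
  [0,0,0.17,346,40,0,-1],
  [0,0,0.18,374,43,0,-1],
  [0,0,0.19,398,46,0,-1],
  [0,0,0.191,416,48,0,-1],
  [0,0,0.191,424,49,0,-1],
  [0,0,0.191,428,50,0,-1],
  [0,0,0.191,428,50,0,-1],
])

```text
time: 6.53
ee_pos: [0.5227, 0.1916, 0.1401]
eef_rot: [0.658, 0.753, -0.0, -0.0]
ft_force: [0.9, -0.1, -3.4]
width: 0.0114
grip_force: 40.0
```

Run:
```python
from h import *
rel(.5234,.1912,.039,7.6)
```

```text
6.5333 [-0.001  0.     0.001] [ -0.5   0.7 101.1] j7 -0.15947769473664683 [0.52271171 0.19163965 0.1401024 ]
```

Request:
apply_moves([
  [0,0,0,0,0,12,-1],
  [0,0,0,0,0,30,-1],
  [0,0,0,0,0,50,-1],
  [0,0,0,0,0,70,-1],
  [0,0,0,0,0,84,-1],
  [0,0,0,0,0,94,-1],
  [0,0,0,0,0,99,-1],
  [0,0,0,0,0,101,-1],
  [0,0,0,0,0,102,-1],
  [0,0,0,0,0,103,-1],
  [0,0,0,0,0,103,-1],
  [0,0,0,0,0,103,-1],
])

```text
time: 7.53
ee_pos: [0.5234, 0.1917, 0.0381]
eef_rot: [0.659, 0.753, 0.001, 0.0]
ft_force: [-0.2, -0.8, -3.3]
width: 0.0118
grip_force: 40.0
```

Request:
apply_moves([
  [0,0,0,0,0,0.5,-1],
  [0,0,0,0,0,1,-1],
  [0,0,0,0,0,1.5,-1],
  [0,0,0,0,0,1.5,-1],
])

```text
time: 7.87
ee_pos: [0.5234, 0.1918, 0.0375]
eef_rot: [0.659, 0.753, 0.001, -0.0]
ft_force: [-6.4, -1.8, 13.2]
width: 0.0115
grip_force: 40.0
```

Contact: the wrist force has gone from −3 N to +13 N. I'll release gently to half open, wait, then go up.

Request:
apply_moves([
  [0,0,0,0,0,-0.5,0],
  [0,0,0,0,0,-0.5,0.1],
  [0,0,0,0,0,-0.5,0.1],
  [0,0,0,0,0,-0.5,0.1],
  [0,0,0,0,0,-0.5,0.1],
  [0,0,0,0,0,-20,0.1],
  [0,0,0,0,0,-60,0.1],
  [0,0,0,0,0,-100,0.1],
  [0,0,0,0,0,-140,0.1],
  [0,0,0,0,0,-140,0.1],
  [0,0,0,0,0,-140,0.1],
])

```text
time: 8.78
ee_pos: [0.5243, 0.1921, 0.1784]
eef_rot: [0.659, 0.753, 0.002, 0.0]
ft_force: [0.2, 0.6, -0.0]
width: 0.0475
grip_force: 0.0
```

Run:
```python
from h import *
c=shot('wrist'); save(c,'w3'); P=cloud(c); print(c['position'])
def rect(a,lo,hi,ctr,rad,mn=200):
    m=(P[...,2]>lo)&(P[...,2]<hi)&(np.hypot(P[...,0]-ctr[0],P[...,1]-ctr[1])<rad)&(c['z_map']>0)
    n,l,st,ce=cv2.connectedComponentsWithStats(m.astype(np.uint8))
    for i in range(1,n):
        if st[i,4]>mn:
            q=P[l==i]; print(a,st[i],q.mean(0),cv2.minAreaRect((q[:,:2]*1000).astype(np.float32)))
rect('bail',.052,.072,(.523,.191),.1)
rect('walls',.034,.046,(.523,.191),.1)
rect('handle',.03,.046,(.42,.177),.06)
rect('rail',.02,.04,(.64,.28),.06)
rel(.42,.177,.2,97.6)
```

```text
[0.51288997 0.27444996 0.3408755 ]
bail [ 311  169   16  127 2013] [0.52282646 0.19621367 0.0621282 ] ((523.083251953125, 193.67250061035156), (12.012269020080566, 100.08973693847656), 7.6021552085876465)
walls [ 197  166  205  119 3381] [0.50580574 0.19237564 0.0387376 ] ((505.65020751953125, 191.30804443359375), (165.60186767578125, 100.19293212890625), 7.618641376495361)
handle [ 154  177   95  106 2312] [0.43118582 0.18168458 0.03722103] ((425.7317199707031, 177.91256713867188), (74.13810729980469, 89.05931854248047), 7.672342300415039)
rail [435 132  50  22 984] [0.62513655 0.27594382 0.0302786 ] ((624.6548461914062, 275.7903747558594), (31.27587127685547, 15.800427436828613), 7.456414699554443)
8.8333 [ 1.00e-03  0.00e+00 -1.57e+00] [  -0.9 -104.2  -23.7] j7 -0.1770557710791022 [0.52321611 0.19174679 0.17642119]
```

View pics/w3.png

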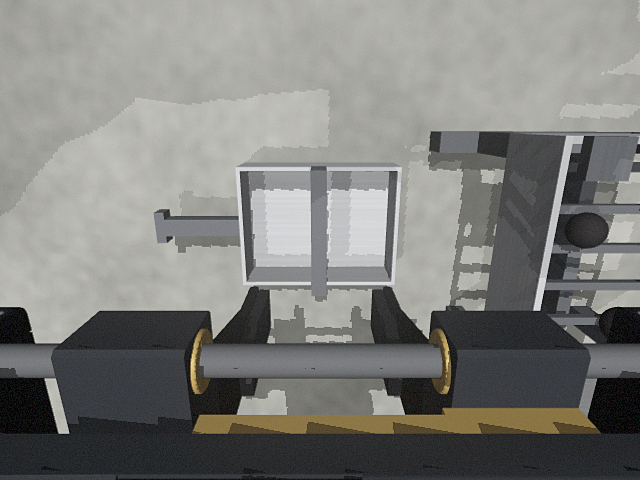

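The tray is down square at (318,230) in the wrist view. Its handle is at (205,227) and the front of the left rail at (433,142). The gap to the rail is about 10 mm and the push is about 151 mm. Next I'll turn and move over the handle.

Run:
```python
from h import *
rel(.419,.1798,.10,97.6)
```

```text
8.8333 [ 1.00e-03  0.00e+00 -1.57e+00] [   1.9 -105.    76.3] j7 -0.1770557710791022 [0.52321611 0.19174679 0.17642119]
```

Request:
apply_moves([
  [0,0,0.12,2,-30,0,0.1],
  [0,0,0.24,2,-60,0,0.1],
  [0,0,0.36,2,-90,0,0.1],
  [0,0,0.48,2,-105,0,0.1],
  [0,0,0.6,2,-105,0,0.1],
  [0,0,0.72,2,-105,10,0.1],
  [0,0,0.84,2,-105,20,0.1],
  [0,0,0.96,2,-105,30,0.1],
  [0,0,1.08,2,-105,40,0.1],
  [0,0,1.2,2,-105,50,0.1],
  [0,0,1.32,2,-105,60,0.1],
  [0,0,1.44,2,-105,70,0.1],
  [0,0,1.57,2,-105,76,0.1],
  [0,0,1.57,2,-105,76,0.1],
  [0,0,1.57,2,-105,76,0.1],
])

```text
time: 10.08
ee_pos: [0.4179, 0.179, 0.099]
eef_rot: [0.998, 0.069, -0.001, 0.001]
ft_force: [0.6, -0.3, 0.5]
width: 0.0483
grip_force: 0.0
```

Run:
```python
from h import *
c=shot('wrist'); save(c,'w4'); P=cloud(c)
m=(P[...,2]>.03)&(P[...,2]<.042)&(np.hypot(P[...,0]-.419,P[...,1]-.1798)<.035)&(c['z_map']>0)
q=P[m]; print(m.sum(),q.mean(0) if m.any() else '')
rel(.419,.1798,.013,97.6)
```

```text
2476 [0.41937579 0.17980502 0.03710073]
10.1333 [0.001 0.001 0.005] [ 0.9 -0.5 86.6] j7 -1.8909445789638637 [0.41830519 0.17926976 0.09956154]
```

View pics/w4.png

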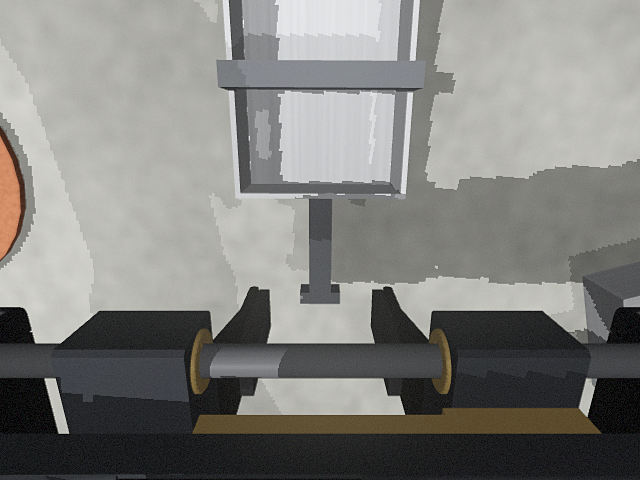

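The handle, at column 320 and rows 200–300, is centred between the fingers. I'll go down and grip it.

Request:
apply_moves([
  [0,0,0.005,1,-0.5,30,0.1],
  [0,0,0.005,1,-0.5,55,0.1],
  [0,0,0.005,1,-0.5,73,0.1],
  [0,0,0.005,1,-0.5,83,0.1],
  [0,0,0.005,1,-0.5,86,0.1],
  [0,0,0.005,1,-0.5,86,0.1],
  [0,0,0.005,1,-0.5,86,-1],
  [0,0,0.005,1,-0.5,86,-1],
  [0,0,0.005,1,-0.5,86,-1],
  [0,0,0.005,1,-0.5,86,-1],
  [0,0,0.005,1,-0.5,86,-1],
  [0,0,0.005,1,-0.5,86,-1],
  [0,0,0.005,1,-0.5,86,-1],
  [0,0,0.005,1,-0.5,86,-1],
  [0,0,0.005,1,-0.5,86,-1],
], force=20)

```text
time: 11.38
ee_pos: [0.4197, 0.1803, 0.0142]
eef_rot: [0.998, 0.064, 0.0, -0.0]
ft_force: [-2.0, -0.7, 5.6]
width: 0.0136
grip_force: 20.0
```

Gripped. I'll push 140 mm with 6 mm of left shift, stopping short of contact.

Request:
apply_moves([
  [0,0,0,4,0,0,-1],
  [0,0,0,12,0,0,-1],
  [0,0,0,22,-1,0,-1],
  [0,0,0,32,-1,0,-1],
  [0,0,0,42,-2,0,-1],
  [0,0,0,52,-2,0,-1],
  [0,0,0,62,-3,0,-1],
  [0,0,0,72,-3,0,-1],
  [0,0,0,82,-4,0,-1],
  [0,0,0,92,-4,0,-1],
  [0,0,0,102,-5,0,-1],
  [0,0,0,112,-5,0,-1],
  [0,0,0,122,-6,0,-1],
  [0,0,0,130,-6,0,-1],
  [0,0,0,136,-6,0,-1],
  [0,0,0,140,-6,0,-1],
  [0,0,0,140,-6,0,-1],
])

```text
time: 12.8
ee_pos: [0.5571, 0.2043, 0.014]
eef_rot: [0.998, 0.064, -0.001, -0.0]
ft_force: [-5.6, -0.1, 7.1]
width: 0.0137
grip_force: 20.0
```

Run:
```python
from h import *
c=shot('wrist'); save(c,'w5'); P=cloud(c)
rel(.5,.2,.014,97.6); s=r.read_state(); print(s['ft_force'],s['torque'])
def rect(a,lo,hi,ctr,rad,mn=200):
    m=(P[...,2]>lo)&(P[...,2]<hi)&(np.hypot(P[...,0]-ctr[0],P[...,1]-ctr[1])<rad)&(c['z_map']>0)
    n,l,st,ce=cv2.connectedComponentsWithStats(m.astype(np.uint8))
    for i in range(1,n):
        if st[i,4]>mn:
            q=P[l==i]; print(a,st[i],q.mean(0),cv2.minAreaRect((q[:,:2]*1000).astype(np.float32)))
rect('walls',.037,.046,(.62,.21),.1)
rect('rail',.02,.0345,(.64,.28),.06,80)
```

```text
12.85 [-0.     0.002 -0.004] [-57.2  -3.1   0.1] j7 -1.6163457547669449 [0.55710015 0.20428476 0.01398883]
[-4.66445637 -0.50355379  7.49937048] [-0.15085718  1.2237625  -0.03340784]
walls [599  89  26  11 204] [0.66128493 0.1213503  0.04151256] ((661.0127563476562, 121.0074234008789), (4.0588836669921875, 2.890519857406616), 36.58364486694336)
walls [ 171   90  300  254 8588] [0.6018722  0.21033515 0.03941108] ((601.58203125, 210.39234924316406), (98.79045104980469, 101.00342559814453), 7.351212978363037)
walls [302 378  38  18 329] [0.53126595 0.20118587 0.03738816] ((531.42919921875, 201.1940460205078), (9.756425857543945, 16.268869400024414), 6.711567401885986)
rail [ 125   90   56   95 3774] [0.62547963 0.27575149 0.03017931] ((626.48583984375, 276.22149658203125), (33.98003005981445, 17.362321853637695), 6.962403297424316)
rail [ 186   90   62  147 2050] [0.61535242 0.25792887 0.02756585] ((616.9829711914062, 259.0650329589844), (56.072723388671875, 16.158935546875), 24.31545639038086)
```

View pics/w5.png

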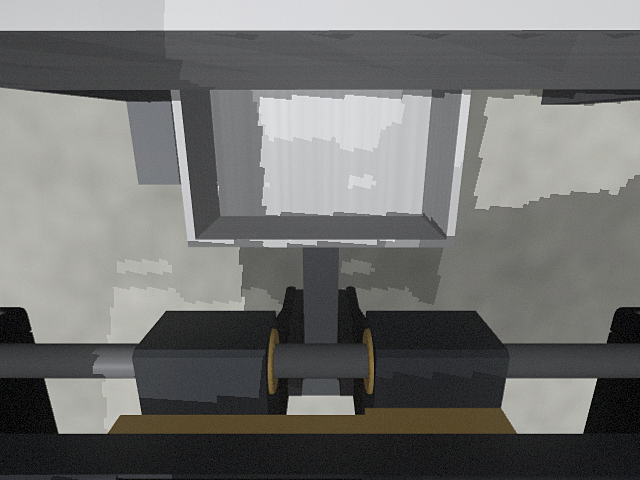

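The tray is under the grate front, a few mm off the rail at column 180. About 11 mm remains to the stop and about 4 mm to the rail, so I'll creep the last part and watch the force.

Request:
apply_moves([
  [0,0,0,2,0,0,-1],
  [0,0,0,4,0,0,-1],
  [0,0,0,6,0,0,-1],
  [0,0,0,8,0,0,-1],
  [0,0,0,9,0,0,-1],
  [0,0,0,10,0,0,-1],
  [0,0,0,10,0,0,-1],
])

```text
time: 13.43
ee_pos: [0.5661, 0.2055, 0.014]
eef_rot: [0.998, 0.065, -0.002, -0.0]
ft_force: [-8.8, -0.9, 11.8]
width: 0.0134
grip_force: 20.0
```

Request:
apply_moves([
  [0,0,0,0.5,0,0,-1],
  [0,0,0,1,0,0,-1],
  [0,0,0,1.5,0,0,-1],
  [0,0,0,1.5,0,0,-1],
])

```text
time: 13.77
ee_pos: [0.5674, 0.2057, 0.014]
eef_rot: [0.998, 0.065, -0.002, -0.0]
ft_force: [-9.1, -1.0, 12.3]
width: 0.0135
grip_force: 20.0
```

Request:
apply_moves([
  [0,0,0,0.5,0,-0.3,-1],
  [0,0,0,1,0,-0.3,-1],
  [0,0,0,1.5,0,-0.3,-1],
  [0,0,0,2,0,-0.3,-1],
  [0,0,0,2,0,-0.3,-1],
])

```text
time: 14.18
ee_pos: [0.569, 0.2058, 0.0141]
eef_rot: [0.998, 0.065, -0.002, -0.0]
ft_force: [-10.6, -1.4, 12.5]
width: 0.0134
grip_force: 20.0
```

Request:
apply_moves([
  [0,0,0,0,-1,0,-1],
  [0,0,0,0,-2,0,-1],
  [0,0,0,0,-3,0,-1],
  [0,0,0,0,-3,0,-1],
])

```text
time: 14.52
ee_pos: [0.569, 0.2059, 0.0141]
eef_rot: [0.998, 0.064, -0.002, 0.002]
ft_force: [-10.7, -9.3, 13.9]
width: 0.0137
grip_force: 20.0
```

Request:
apply_moves([
  [0,0,0,0,-1,-0.4,-1],
  [0,0,0,0,-2,-0.8,-1],
  [0,0,0,0,-3,-0.8,-1],
  [0,0,0,0,-3,-0.8,-1],
])

```text
time: 14.85
ee_pos: [0.5681, 0.2081, 0.0141]
eef_rot: [0.998, 0.063, -0.003, 0.002]
ft_force: [-10.0, -10.5, 8.6]
width: 0.0142
grip_force: 20.1
```

Request:
apply_moves([
  [0,0,0,1,0,0,-1],
  [0,0,0,2,0,0,-1],
  [0,0,0,3,0,0,-1],
  [0,0,0,3,0,0,-1],
])

```text
time: 15.18
ee_pos: [0.5687, 0.2082, 0.0138]
eef_rot: [0.998, 0.063, -0.006, 0.002]
ft_force: [-21.7, -12.2, 16.7]
width: 0.0141
grip_force: 20.0
```

Run:
```python
from h import *
c=shot('wrist'); P=cloud(c); c2=shot('top'); 
n=np.array([-.1323,.9912]);u=np.array([.9912,.1323])
s=r.read_state(); print(s['ee_pos'],s['ft_force'],s['torque'],u@s['ee_pos'][:2],n@s['ee_pos'][:2], 2*np.degrees(np.arctan2(s['eef_rot'][1],s['eef_rot'][0])))
m=(P[...,2]>.037)&(P[...,2]<.046)&(np.hypot(P[...,0]-.62,P[...,1]-.21)<.1)&(c['z_map']>0)
k,l,st,ce=cv2.connectedComponentsWithStats(m.astype(np.uint8))
i=1+st[1:,4].argmax(); q=P[l==i]; print('tray',cv2.minAreaRect((q[:,:2]*1000).astype(np.float32)),'left',np.percentile(q[:,:2]@n,99.5),'front',np.percentile(q[:,:2]@u,.5))
m=(P[...,2]>.024)&(P[...,2]<.034)&(P[...,:2]@n>.175)&(P[...,:2]@u<.68)&(c['z_map']>0)&(P[...,:2]@n<.22)
q=P[m]; print('rail n',np.percentile(q[:,:2]@n,[.5,2,10,50,90,99]),'u',np.percentile(q[:,:2]@u,1))
im=c['pixels'][85:265,110:310,::-1]; cv2.imwrite('pics/w6.png',cv2.resize(im,(600,540),interpolation=cv2.INTER_NEAREST))
```

```text
[0.56866411 0.20820096 0.0137619 ] [-21.16949533 -12.08002846  16.67506247] [-2.78712491  4.81659232 -0.25316433] 0.5912048507915942 0.1311345329063875 7.247877867281691
tray ((597.4008178710938, 211.52345275878906), (66.18108367919922, 100.90872955322266), 7.3898210525512695) left 0.18032696755007682 front 0.5876637315097302
rail n [0.17546913 0.17653995 0.17705425 0.18728621 0.19656946 0.19876497] u 0.6334327982029815
```

View pics/w6.png

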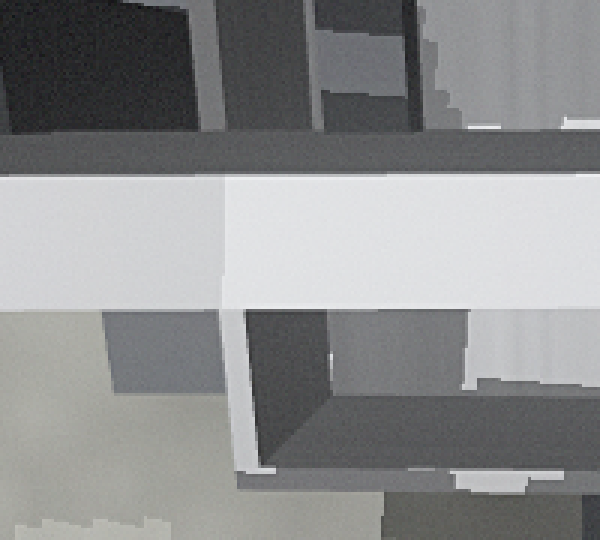

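The back stop is in contact: x force is up and there is no more travel. The tray front stands about 10 mm ahead of the rail end, as it should. Up to 2 mm may remain at the left, so I'll ease the forward push and press left.

Request:
apply_moves([
  [0,0,0,-1,0,-0.5,-1],
  [0,0,0,-2,-1,-1,-1],
  [0,0,0,-2,-2,-1,-1],
  [0,0,0,-2,-3,-1,-1],
  [0,0,0,-2,-4,-1,-1],
  [0,0,0,-2,-4,-1,-1],
])

```text
time: 15.78
ee_pos: [0.5673, 0.2116, 0.014]
eef_rot: [0.998, 0.063, -0.004, 0.003]
ft_force: [-11.6, -11.5, 3.4]
width: 0.0143
grip_force: 20.4
```

```bash
cat > m.py <<'E'
from h import *
c=shot('wrist'); P=cloud(c)
n=np.array([-.1323,.9912]);u=np.array([.9912,.1323])
s=r.read_state(); print(s['ee_pos'],s['ft_force'],s['torque'],u@s['ee_pos'][:2],n@s['ee_pos'][:2], 2*np.degrees(np.arctan2(s['eef_rot'][1],s['eef_rot'][0])))
U=P[...,:2]@u; N=P[...,:2]@n; Z=P[...,2]
rim=(Z>.0385)&(Z<.043)&(N>.165)&(N<.195)&(U>.62)&(U<.67)
A=np.polyfit(U[rim],N[rim],1); print('left rim outer',np.percentile(N[rim],99),'slope',A[0])
rl=(Z>.0285)&(Z<.032)&(N>.181)&(N<.21)&(U>.62)&(U<.67); print('rail outer',np.percentile(N[rl],[1,50,99]))
fr=(Z>.0385)&(Z<.043)&(N>.09)&(N<.17)&(U>.61)&(U<.65); print('front rim U',np.percentile(U[fr],[1,50,99]),'slope',np.polyfit(N[fr],U[fr],1)[0],'rail front U',np.percentile(U[rl],1))
E
python3 m.py
```

```text
[0.56730589 0.21162129 0.01396532] [-11.39325526 -10.98685778   3.0706662 ] [-2.35822777  2.64876363 -0.43469515] 0.5903110911194307 0.13470445343031578 7.210409491228991
left rim outer 0.18317143812781442 slope 0.3118663837334949
rail outer [0.18628349 0.19264694 0.19901693]
front rim U [0.62431958 0.63040151 0.63314311] slope 0.03829299527651381 rail front U 0.640764031842518
```

Request:
apply_moves([
  [0,0,0,0,-1,0,-1],
  [0,0,0,0,-2,0,-1],
  [0,0,0,0,-3,0,-1],
  [0,0,0,0,-3,0,-1],
])

```text
time: 16.17
ee_pos: [0.5672, 0.2118, 0.0139]
eef_rot: [0.998, 0.062, -0.005, 0.004]
ft_force: [-11.6, -18.4, 4.4]
width: 0.0138
grip_force: 20.4
```

```bash
cat >> m.py <<'E'
# edge angles of the tray from rim pixels
print('rim n',rim.sum(),fr.sum())
for a,b in((.095,.115),(.115,.135),(.135,.155),(.155,.168)):
    k=fr&(N>a)&(N<b); print('front outer',a,np.percentile(U[k],3) if k.any() else None)
for a,b in((.628,.638),(.638,.648),(.648,.658)):
    k=rim&(U>a)&(U<b); print('left outer',a,np.percentile(N[k],98) if k.any() else None)
E
python3 m.py
```

```text
[0.56724898 0.2117156  0.01393267] [-12.20708143 -18.42005214   5.6337982 ] [-4.00864367  2.71276929 -0.43816893] 0.590267159815452 0.13480546545531003 7.0889058898268
left rim outer 0.18314881842884198 slope 0.31806146106575217
rail outer [0.18619569 0.19256883 0.19894522]
front rim U [0.62312115 0.63033869 0.63308804] slope 0.03885957665430879 rail front U 0.6408773480113199
rim n 1047 1917
front outer 0.095 0.62756224335878
front outer 0.115 0.6279908521569905
front outer 0.135 0.6289768237601198
front outer 0.155 0.6298704672310256
left outer 0.628 0.18312012051903276
left outer 0.638 0.18307684261527934
left outer 0.648 0.1826673288609084
```

The rail is in contact: 7 N more force and no travel. The tray looks about 0.02–0.04 rad clockwise, with its back swung off the rail. I'll turn it counter-clockwise with the handle held, then push forward again.

Request:
apply_moves([
  [0,0,-0.015,0,0.5,0,-1],
  [0,0,-0.03,0,1,0,-1],
  [0,0,-0.045,0,1.5,0,-1],
  [0,0,-0.06,0,2,0,-1],
  [0,0,-0.06,1,2,0,-1],
  [0,0,-0.06,2,2,0,-1],
  [0,0,-0.06,2,2,0,-1],
])

```text
time: 16.8
ee_pos: [0.5677, 0.2117, 0.0137]
eef_rot: [0.996, 0.092, -0.006, 0.003]
ft_force: [-19.8, -15.7, 9.1]
width: 0.015
grip_force: 20.6
```

```bash
python3 m.py
```

```text
[0.56778794 0.21173564 0.0137684 ] [-19.2002368  -14.67675053   9.76976548] [-3.22831438  4.26672587 -0.41624188] 0.5908040266323675 0.1347540235011646 10.612377256541121
left rim outer 0.18323290943043163 slope 0.36685622528265727
rail outer [0.18604348 0.19256305 0.1989024 ]
front rim U [0.62286008 0.63038269 0.63314926] slope 0.03903164001127749 rail front U 0.640645997162082
rim n 974 1909
front outer 0.095 0.6276340264519822
front outer 0.115 0.624564171791422
front outer 0.135 0.6290628655560526
front outer 0.155 0.6299712354290085
left outer 0.628 0.18319392306379254
left outer 0.638 0.18285414173353515
left outer 0.648 0.1827591588352619
```

Request:
apply_moves([
  [0,0,0,0,2,-0.3,-1],
  [0,0,0,0,4,-0.6,-1],
  [0,0,0,0,5,-0.6,-1],
  [0,0,0,1,5,-0.6,-1],
  [0,0,0,2,5,-0.6,-1],
  [0,0,0,3,5,-0.6,-1],
  [0,0,0,3,5,-0.6,-1],
])

```text
time: 17.43
ee_pos: [0.5693, 0.2088, 0.0137]
eef_rot: [0.996, 0.093, -0.008, 0.002]
ft_force: [-26.0, -11.6, 11.1]
width: 0.0145
grip_force: 20.2
```

```bash
python3 m.py
```

```text
[0.56932773 0.20879933 0.01366092] [-25.33273394 -11.43404674  10.68409748] [-2.63945689  5.83306964 -0.36273123] 0.5919417989702109 0.13163983427421966 10.706647159257464
left rim outer 0.18090783694540813 slope 0.46564621189901156
rail outer [0.18402355 0.19151414 0.19888162]
front rim U [0.62862944 0.63137356 0.63352374] slope 0.02114302823120714 rail front U 0.6406652421419656
rim n 763 1915
front outer 0.095 0.6291370042648662
front outer 0.115 0.626915857949576
front outer 0.135 0.629934269562703
front outer 0.155 0.6302002954199954
left outer 0.628 0.180772392918105
left outer 0.638 0.18085198334483207
left outer 0.648 0.18040694086531966
```

Easing the side load squared it partly: the front slope went from 0.039 to 0.021. I'll grip harder so the tool's turn is passed to the tray, then press left and forward with a small counter-clockwise bias.

Request:
apply_moves([
  [0,0,0,-2,2,-0.5,-1],
  [0,0,0,-3,3,-0.5,-1],
  [0,0,0,-3,3,-0.5,-1],
  [0,0,0,-3,3,-0.5,-1],
  [0,0,0,-3,3,-0.5,-1],
], force=60)

```text
time: 17.9
ee_pos: [0.5703, 0.2076, 0.0149]
eef_rot: [0.996, 0.094, -0.004, 0.001]
ft_force: [-11.7, -4.6, -1.7]
width: 0.0137
grip_force: 59.4
```

```bash
cat >> m.py <<'E'
g=(Z>.143)&(Z<.153)&(U>.655)&(U<.69)&(N>.05)&(N<.22)
for a in np.arange(.06,.2,.03):
    k=g&(N>a)&(N<a+.02)
    if k.sum()>20: print('stove front top',round(a,2),np.percentile(U[k],3))
E
python3 m.py
```

```text
[0.57024412 0.20755742 0.01488157] [-11.42692248  -4.09304162  -1.21881643] [-0.94016553  2.58371924 -0.5593164 ] 0.5926858207124821 0.1302876216563949 10.747253797423706
left rim outer 0.1806030816443852 slope 0.37405677729794357
rail outer [0.18411429 0.19151158 0.19886783]
front rim U [0.61124557 0.63192842 0.63379809] slope 0.0004401103162970375 rail front U 0.6406671765635531
rim n 869 2467
front outer 0.095 0.6303791268960399
front outer 0.115 0.6115253282740082
front outer 0.135 0.6141949995509167
front outer 0.155 0.6307107298376979
left outer 0.628 0.18043735061052674
left outer 0.638 0.1805510287169397
left outer 0.648 0.18057296846688806
```

Request:
apply_moves([
  [0,0,0,0,-1,0.5,-1],
  [0,0,0,0,-2,0.7,-1],
  [0,0,0,0,-3,0.7,-1],
  [0,0,0,0.5,-4,0.7,-1],
  [0,0,0,0.5,-4,0.7,-1],
])

```text
time: 18.37
ee_pos: [0.5695, 0.2093, 0.0139]
eef_rot: [0.996, 0.093, -0.005, 0.002]
ft_force: [-13.4, -10.9, 1.3]
width: 0.0135
grip_force: 59.7
```

```bash
python3 m.py
```

```text
[0.56951395 0.20936675 0.01394573] [-14.2889704  -10.30314198   1.75697754] [-2.17420177  3.0623138  -0.64430509] 0.5922014461912403 0.13217762813612416 10.64970192606395
left rim outer 0.18197381807936489 slope 0.41659118746583673
rail outer [0.18514089 0.19213882 0.19887093]
front rim U [0.61953558 0.63166921 0.63353417] slope 0.012178772965358162 rail front U 0.6406932441829876
rim n 859 1938
front outer 0.095 0.6295953179300439
front outer 0.115 0.6195417040403131
front outer 0.135 0.6299462968728762
front outer 0.155 0.6303385812055388
left outer 0.628 0.1818659531879403
left outer 0.638 0.18180564772863586
left outer 0.648 0.18169132851498399
```

Friction on the stop holds the back. I'll draw back a few mm, slide left with more counter-clockwise bias, then push in along the rail.

Request:
apply_moves([
  [0,0,0,-2,0,0,-1],
  [0,0,0,-4,0,0,-1],
  [0,0,0,-6,0,0,-1],
  [0,0,-0.02,-8,0,0,-1],
  [0,0,-0.04,-8,0,0,-1],
  [0,0,-0.04,-8,-1,0,-1],
  [0,0,-0.04,-8,-2,0,-1],
  [0,0,-0.04,-8,-3,0,-1],
  [0,0,-0.04,-8,-3,0,-1],
])

```text
time: 19.17
ee_pos: [0.5663, 0.2098, 0.0159]
eef_rot: [0.994, 0.111, -0.0, 0.002]
ft_force: [3.2, -11.9, -1.4]
width: 0.0139
grip_force: 61.1
```

```bash
python3 m.py
```

```text
[0.56636034 0.20987185 0.01591389] [  4.088202   -10.29373884  -0.95980582] [-2.49675311 -0.34399443 -0.97895692] 0.5891424123126819 0.13309550715708202 12.802128373641146
left rim outer 0.1832235747856431 slope 0.19917376221885266
rail outer [0.18663004 0.19275762 0.19891985]
front rim U [0.61053956 0.62781481 0.63029228] slope -0.012737245924324505 rail front U 0.6408023246768652
rim n 1547 3137
front outer 0.095 0.626854175945539
front outer 0.115 0.6109634445284968
front outer 0.135 0.6112879758403097
front outer 0.155 0.6271782228158811
left outer 0.628 0.18311632845839668
left outer 0.638 0.183109709560457
left outer 0.648 0.1831787373943858
```

Now it is square and flush on the rail at N = 0.1831, about 3 mm off the stop. I'll push in.

Request:
apply_moves([
  [0,0,0,1.5,0,0.3,-1],
  [0,0,0,3,0,0.6,-1],
  [0,0,0,4.5,0,0.8,-1],
  [0,0,0,6,0,1,-1],
  [0,0,0,7,0,1,-1],
  [0,0,0,8,0,1,-1],
  [0,0,0,8,0,1,-1],
])

```text
time: 19.8
ee_pos: [0.5688, 0.21, 0.0137]
eef_rot: [0.994, 0.111, -0.006, 0.003]
ft_force: [-20.4, -17.8, 13.9]
width: 0.0137
grip_force: 61.1
```

```bash
python3 m.py
```

```text
[0.56887787 0.20995396 0.01371664] [-21.21160911 -17.88677027  15.27915738] [-4.01822408  4.56909236 -0.97735677] 0.5916486528444733 0.132843823138478 12.787638137977744
left rim outer 0.18300392260586434 slope 0.3977725183255373
rail outer [0.18604239 0.19254674 0.19886625]
front rim U [0.62635816 0.6310877  0.6327034 ] slope 0.002196582436160647 rail front U 0.6406333434014638
rim n 938 1929
front outer 0.095 0.6292634657410697
front outer 0.115 0.6286437365233318
front outer 0.135 0.6292110482082315
front outer 0.155 0.6295130261110053
left outer 0.628 0.18278764351769897
left outer 0.638 0.1828791855042699
left outer 0.648 0.18297608861880552
```

Request:
apply_moves([
  [0,0,0,0,0,-0.5,-1],
  [0,0,0,1,0,-0.8,-1],
  [0,0,0,2,0,-0.8,-1],
  [0,0,0,2,0,-0.8,-1],
  [0,0,0,2,0,-0.8,-1],
])

```text
time: 20.27
ee_pos: [0.5699, 0.2101, 0.0138]
eef_rot: [0.994, 0.111, -0.007, 0.003]
ft_force: [-22.0, -18.7, 11.9]
width: 0.014
grip_force: 61.1
```

```bash
python3 m.py
```

```text
[0.56986228 0.21007233 0.01374422] [-21.38735515 -18.95543381  11.65389775] [-4.00192374  4.82079517 -0.93537436] 0.5926400627776255 0.13283091425979443 12.794897428353677
left rim outer 0.18284271085568307 slope 0.5493838047427034
rail outer [0.18603402 0.19226539 0.19868767]
front rim U [0.62324616 0.63214763 0.63375748] slope 0.001506658841250072 rail front U 0.6405529648076909
rim n 794 1927
front outer 0.095 0.6303991374169109
front outer 0.115 0.6242700396870164
front outer 0.135 0.6304395411332072
front outer 0.155 0.6305683892405043
left outer 0.628 0.18275199542072817
left outer 0.638 0.18279736902255367
left outer 0.648 0.1827400612454504
```

It moved 1 mm with the force unchanged, so it may not be at the stop yet. I'll push on.

Request:
apply_moves([
  [0,0,0,1,0,-0.2,-1],
  [0,0,0,2,0,-0.3,-1],
  [0,0,0,3,0,-0.3,-1],
  [0,0,0,3,0,-0.3,-1],
])

```text
time: 20.65
ee_pos: [0.5699, 0.2101, 0.0137]
eef_rot: [0.994, 0.111, -0.01, 0.004]
ft_force: [-35.2, -22.3, 24.2]
width: 0.0139
grip_force: 61.1
```

```bash
python3 m.py
```

```text
[0.56986243 0.21004963 0.01365154] [-35.88763987 -21.7859782   22.09365423] [-4.80193896  7.86432121 -0.9426759 ] 0.5926372045963098 0.13280839258345195 12.792402478817948
left rim outer 0.18303768183341984 slope 0.7332249475840203
rail outer [0.18630148 0.19262304 0.19876067]
front rim U [0.6272999  0.63217368 0.63375366] slope 0.0019478155273687766 rail front U 0.6405172381990107
rim n 731 1929
front outer 0.095 0.6303600661675605
front outer 0.115 0.6300926863029698
front outer 0.135 0.630391683060999
front outer 0.155 0.6305387010409675
left outer 0.628 0.18269465736162738
left outer 0.638 0.18305687231509027
left outer 0.648 None
```

It hits the stop firmly and stays square. I'll relax the loads, then open.

Request:
apply_moves([
  [0,0,0,-2,1,-0.5,-1],
  [0,0,0,-4,2,-1,-1],
  [0,0,0,-5,3,-1,-1],
  [0,0,0,-5,3,-1,-1],
], force=20)

```text
time: 21.03
ee_pos: [0.5713, 0.2104, 0.0156]
eef_rot: [0.994, 0.113, -0.003, 0.002]
ft_force: [-6.0, -7.9, -2.9]
width: 0.0149
grip_force: 20.1
```

```bash
python3 m.py
```

```text
[0.57128796 0.21040809 0.01555773] [-6.72884985 -7.59141908 -2.52139913] [-1.68785895  1.74091001 -0.35057618] 0.5940976191816773 0.132975099756974 12.978487116724235
left rim outer 0.18314047491069033 slope 0.5244455275604188
rail outer [0.18659866 0.19275993 0.19884853]
front rim U [0.6105355  0.63122288 0.63379653] slope -0.02134971377323206 rail front U 0.6406050616711845
rim n 906 3353
front outer 0.095 0.630450254760569
front outer 0.115 0.6109793605564544
front outer 0.135 0.6112306839604713
front outer 0.155 0.6307079811779768
left outer 0.628 0.18294943726009544
left outer 0.638 0.183138738743449
left outer 0.648 0.18318140758416687
```

Request:
apply_moves([
  [0,0,0,-1,1,0.3,-1],
  [0,0,0,-1,1,0.3,-0.4],
  [0,0,0,-1,1,0.3,0.1],
  [0,0,0,-1,1,0.3,0.1],
  [0,0,0,-1,1,0.3,0.1],
  [0,0,0,-1,1,0.3,0.1],
  [0,0,0,-1,1,0.3,0.1],
  [0,0,0,-1,1,-30,0.1],
  [0,0,0,-1,1,-65,0.1],
  [0,0,0,-1,1,-65,0.1],
  [0,0,0,-1,1,-65,0.1],
])

```text
time: 22.0
ee_pos: [0.5747, 0.2131, 0.0849]
eef_rot: [0.993, 0.114, 0.002, -0.001]
ft_force: [0.1, 0.0, -0.5]
width: 0.0481
grip_force: 0.0
```

```bash
python3 m.py; python3 -c "
from h import *
c=load('wrist'); save(c,'w9')"
```

```text
[0.57355554 0.21281395 0.08321024] [-0.12325309  0.19336945  0.29115314] [-0.07782789  0.1743972   0.06279562] 0.596663538667202 0.13505978647859668 13.121744370572625
left rim outer 0.18284906166297976 slope 0.2643017691131525
rail outer [0.18489132 0.19185128 0.19888636]
front rim U [0.61989388 0.63159736 0.63329322] slope 0.006826768121538934 rail front U 0.6407475119811163
rim n 500 855
front outer 0.095 0.6298583911948117
front outer 0.115 0.6204484546652578
front outer 0.135 0.6300213197227867
front outer 0.155 0.6302811106893306
left outer 0.628 0.1827472716766121
left outer 0.638 0.18283708477334
left outer 0.648 0.1828153227993753
stove front top 0.18 0.6799423487590384
```

View pics/w9.png

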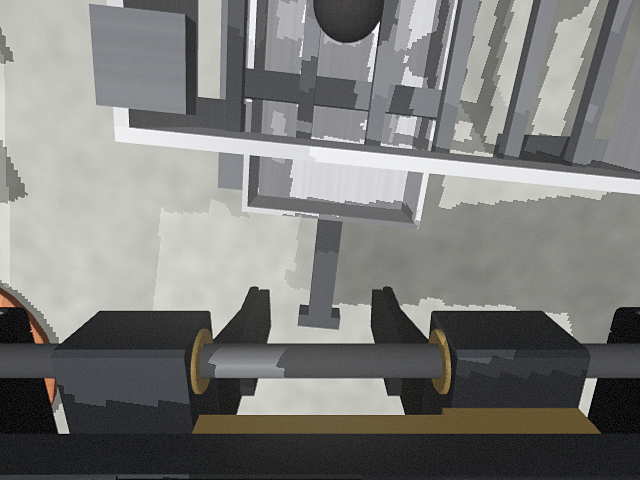

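The wrist view shows the tray released. Its front wall is parallel to the stove front (rows 210–222), its left wall touches the rail at column 243, and the fingers are clear of the handle. The position hardly changed on release (≤0.5 mm), so I'm handing in.

```bash
python3 -c "
from bench import r
print(r.close_job())"
```

```text
the job is handed in; nothing more can be done
None
```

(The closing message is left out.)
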